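Open the push-to-open record cupboard

TASK

Press the yellow cupboard's door with a fingertip at its black mark so that the catch lets go, and take the hand away so that the spring pops the door ajar by itself. Then reach behind the ajar door with the fingers and push it wide open, about square to the cupboard, without gripping it or using force, and come away. Leave the grey cupboard shut and everything else standing where it is.

Things in the scene. Friction and masses are not known exactly. Their poses are not given: they have to be found in the camera images.
- yellow_cupboard: yellow steel desk-top cupboard fixed to the table, 160 mm deep (its x), 180 wide (y), 220 high, open at the front behind its door. Origin: centre of its underside. x points from its front to its back, y to the left seen from the robot, z up; the front (-x) faces roughly towards the robot. Inside, more than 115 mm above the table, it is empty; below are two boxes, the catch and a spring plunger
- yellow_door (a joint): angle of the yellow door, rad: 0 shut, positive as its right edge (-y) swings out towards the robot, stop at 1.9; -0.04 is pressed fully in. Pressing the mark in by about 4 mm (about 5 N), nearly to the stop, trips the push-to-open catch for good; let go, the spring plunger pushes the door ajar to about 0.45 within a second. Beyond, it swings freely with slight friction and stays where left
- yellow_press (a point): centre of the black mark, 22 mm square and carried over the top edge, on the outer face of the yellow door (the side to the robot): 150 mm from the hinge axis, 178 mm above the table; moves with the door. The door is yellow, flat, without handle, 178 mm wide, 12 mm thick, from 28 to 213 mm above the table; shut, it stands 7 mm in front of the cupboard's front edge
- yellow_edge (a point): the yellow door's free edge (right, -y end when shut), at its top, 213 mm above the table, mid-thickness, 177 mm from the hinge axis; moves with the door
- yellow_hinge (a point): point on the yellow door's upright hinge axis (left, +y side), 213 mm above the table, level with the door's top; the axis lies midway in the door's thickness, at x = -0.093, y = +0.090 of the cupboard
- grey_cupboard: grey desk-top cupboard, the same in every size and in its catch but painted grey; it is to stay shut. Origin and axes as for the yellow one. The two stand side by side, either one on the left
- grey_door (a joint): angle of the grey door, rad, as for the yellow one; it stays shut
- card_box: small brown cardboard box 60 x 110 x 35 mm lying loose on top of the yellow cupboard, towards its back; origin at the centre of its underside; to be left alone
- film_can: flat round aluminium can, 64 mm across and 24 mm high, lying loose on top of the grey cupboard, towards its back; origin at the centre of its underside; to be left alone
- ink_stamp: hand stamp with a wooden knob, 26 mm square foot, 58 mm high, standing between the two cupboards; origin at the centre of its underside; to be left alone
- pencil_cup: blue ceramic cup, 76 mm across and 100 mm high, to the left; origin at the centre of its underside; to be left alone
- blue_book: blue book 150 x 210 x 25 mm lying to the right; origin at the centre of its underside; to be left alone
- stapler: red and black stapler, 140 mm long, 34 mm wide, 47 mm high, to the left; origin at the centre of its underside; to be left alone
- tape_roll: clear roll of tape lying flat, 90 mm across, 24 mm high, to the right; origin at the centre of its underside; to be left alone

How it is judged:
On the way, in this order (a step that is already met when the one before it is completed fails the run):
1. the yellow door has sprung ajar (0.25 to 0.8 rad) and nothing of the robot touches the cupboard (value of joint yellow_door between 0.25 and 0.8 rad and contact force between each of the arm, the fingers and yellow_cupboard below 0.5 N), for 0.2 s.
2. the yellow door has been pushed wide open (over 1.2 rad) (value of joint yellow_door above 1.2 rad), for 0.2 s.
At the end, for the whole second after the job is handed in: the yellow door stands wide open and at rest (over 1.2 rad, that is 70 degrees), the grey door is shut (under 0.05 rad), and every loose thing is within 30 mm of where it stood (value of joint yellow_door above 1.2 rad and velocity of joint yellow_door between -0.05 and 0.05 rad/s and value of joint grey_door below 0.05 rad and distance of each of card_box, film_can, ink_stamp, pencil_cup, blue_book, stapler, tape_roll from where it was at the start of the episode below 0.03 m); the robot touches nothing.
It fails at once if the grey cupboard's door is released or opened (over 0.08 rad) (value of joint grey_door above 0.08 rad).
It fails at once if a loose thing is lifted, carried or knocked more than 30 mm from its place (distance of any of card_box, film_can, ink_stamp, pencil_cup, blue_book, stapler, tape_roll from where it was at the start of the episode above 0.03 m).
It fails at once if the fingers press or squeeze the yellow cupboard with more than 50 N (contact force between the fingers and yellow_cupboard above 50 N).
It also fails if it takes over 54 s, if anything falls off the work surface, if the arm or the gripper's body presses on something with over 40 N, if the wrist force passes 120 N, or if a joint passes its speed limit or range.

ROBOT

A 6-joint arm with a two-finger parallel gripper is mounted at the origin on the work surface. World frame = base frame: x ahead of the robot, y to its left, z up, the work surface at z = 0. Lengths are in m, angles in rad, forces in N, time in s.
With the tool pointing down it reaches from about 0.35 to 0.925 m from the base axis. Payload 6.4 kg.
Tool frame: the origin (TCP) lies at the very end of the fingers, on their centre line; the grasp point (between the pads) lies 19 mm behind it; z points along the fingers, y is the line along which they close (so a half turn about z gives the same grasp; the last joint's range is limited). The gripper opens to 85 mm and grips with 20 to 120 N. Pads are 22 mm wide; open, the fingers measure 114 mm over their backs; the gripper's body (76 mm by 85 mm) begins 54 mm behind the grasp point. The pads swing forward as they close: fully open they stand 13 mm farther back than shut.
Start: joints at [-1.298, 0.245, 1.558, -0, 1.339, -0.174], TCP at [0.281, -0.586, 0.231] pointing down, gripper open.
Joint ranges: [-3.13, 3.13], [-1.02, 2.26], [0.13, 2.54], [-0.95, 4.09], [0.21, 2.88], [-2.74, 2.74]. Speed limits (rad/s): [2.57, 2.57, 3.14, 3.14, 3.14, 3.14].

INTERFACE

Orientations are given as [roll, pitch, yaw] about the fixed x, y, z axes, in that order (R = Rz(yaw) Ry(pitch) Rx(roll)).
In Python, from workcell import env gives the robot as it stands. The module is installed in compiled form; this text tells all that it offers.
- The arm moves only by the tool servo_tool, never from a script. Its argument "increments" is a list of rows, each an object of numbers: "tx", "ty", "tz": the shift along the world's x, y, z in cm; "roll": the turn about the world's z in rad; "claw": the closure, from -1 (fully open) to 1 (shut), so that 0 is half open. In form: [{"tx": .., "ty": .., "tz": .., "roll": .., "claw": ..}, ...]. A call has 1 to 20 rows; each row shifts and turns the commanded pose from where the row before left it; what a row does not reach is not made up. A row lasts 1/12 s, in which the tool goes at most 41.7 mm and 7.16 degrees, less where a joint would pass 70% of its speed; a pose out of reach is approached as far as the arm can. A call with a gripper value outside its range is refused whole. The fingers move at their own pace and stop on an object; "grip_force" is the grip in N (left out, the last holds). Time passes only in rows, so rows that do not move let the fingers close. It gives the time, the measured TCP pose, the force, the opening and the grip force at its end, in the units of the state.
- env.read_state(): the state, without advancing time (a new reading comes with each control period).
- env.get_image(name): name is "scene" or "top"; returns a dict with "img" (400x640x3 uint8, red, green, blue), "depth" (400x640 float32, m along the optical axis (not along the pixel's ray), 0 where there is no reading), "fx", "fy", "cx", "cy" (pixels), "k1" (the pictures are not rectified: a ray, as slopes to the right and down, at radius r is drawn at 1 + k1 r^2 times it, then the intrinsics apply), "R" (3x3) and "t" (3): a world point X has camera coordinates R X + t. Camera axes: x right, y down, z forward; pixel columns grow to the right and rows downward; lengths in m; the calibration is good to about 2 mm. A picture is of the moment at which its call begins.
- env.close_job(): hands the job in; it is judged then, once.
The state is a dict: "t": time; "qpos": joint angles; "joint_vel": joint speeds; "joint_efforts": joint torques, N m; "eef_pos": TCP position; "tcp_rot": TCP orientation; "ft_force": force on the tool from outside, world axes, zero at the start; "moment": the same for the moment, N m; "gripper_width": finger opening in m; "gripper_force": force on a finger pad.
Only numpy, scipy, OpenCV 4.12 (cv2) and the standard library are available. Lean on these libraries where they do the work, as an engineer would, in place of code of your own. Each camera call takes 0.05 s, during which the arm holds its last target. There are 200 camera calls.

## Working session

There is one attempt and no reset: what is moved stays moved. The work goes in short steps, Python scripts to look and compute and a tool call to move; the robot and the scene stay as the last step left them, time stands still between calls to the robot, and variables do not carry over. Pictures are saved under pics/ and viewed, at most 10 in all, crops included, and the job is handed in when it is done.

Besides the shell and the picture viewer there is one more tool, called by a JSON object that holds its "api" and its "payload". servo_tool: Moves the arm, as the interface text tells. Its arguments: {"type":"object","properties":{"increments":{"type":"array"},"grip_force":{"type":"number"}},"required":["increments"]}

```bash
mkdir -p pics
cat > h.py <<'E'
import numpy as np, cv2
from workcell import env
def shot(name,f):
    d=env.get_image(name); cv2.imwrite('pics/'+f+'.png',d['img'][:,:,::-1]); np.savez('pics/'+f,**d); return d
def pts(d):
    v,u=np.mgrid[0:400,0:640].astype(float)
    x=(u-d['cx'])/d['fx'];y=(v-d['cy'])/d['fy'];a,b=x.copy(),y.copy()
    for _ in range(8):
        s=1+d['k1']*(a*a+b*b);a=x/s;b=y/s
    z=d['depth'];P=np.stack([a*z,b*z,z],-1)
    W=(P-d['t'])@d['R'];W[z==0]=np.nan
    return W
E
python3 -c "
from h import *
for n in('scene','top'):
    d=shot(n,n+'0');print(n,d['t'],d['R'].round(2).tolist(),-d['R'].T@d['t'])
s=env.read_state();print(s)"
```

```text
scene [0.58642707 0.20402474 1.57797551] [[-0.96, -0.27, -0.0], [-0.25, 0.9, -0.37], [0.1, -0.35, -0.93]] [0.45252943 0.53112813 1.54552564]
top [0.00766251 0.61717401 1.40019357] [[-0.02, -1.0, -0.01], [-0.99, 0.02, -0.14], [0.14, 0.01, -0.99]] [ 0.4118827  -0.01742703  1.47361917]
{'t': 0.1, 'qpos': array([-1.29810678e+00,  2.45710108e-01,  1.55888016e+00, -6.03141738e-06,
        1.33869217e+00, -1.74136906e-01]), 'joint_vel': array([-0.00142727,  0.0005213 , -0.0041688 , -0.00060723, -0.00082879,
       -0.00048253]), 'joint_efforts': array([-1.22416124e-03, -4.30666924e+01, -3.27130008e+01, -1.80730312e-04,
        2.82181245e-03, -6.21054312e-06]), 'eef_pos': array([ 0.28071657, -0.58571247,  0.23031876]), 'tcp_rot': array([-3.13992740e+00, -2.86991205e-04,  4.46827605e-01]), 'ft_force': array([-0.99848401,  0.08288398,  0.27693505]), 'moment': array([ 0.04552102,  0.02903233, -0.02883444]), 'gripper_force': 0.0, 'gripper_width': 0.08535011785187205}
```

View pics/scene0.png

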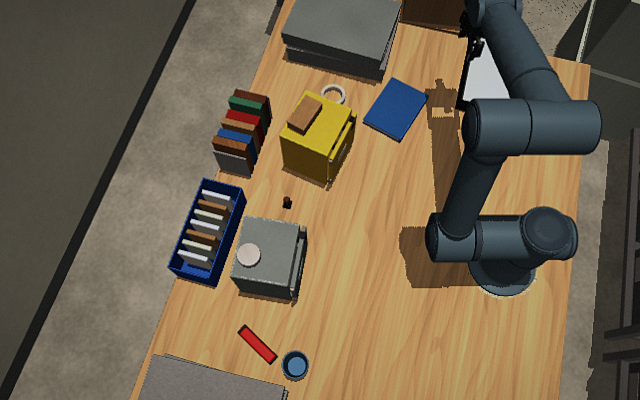

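View pics/top0.png

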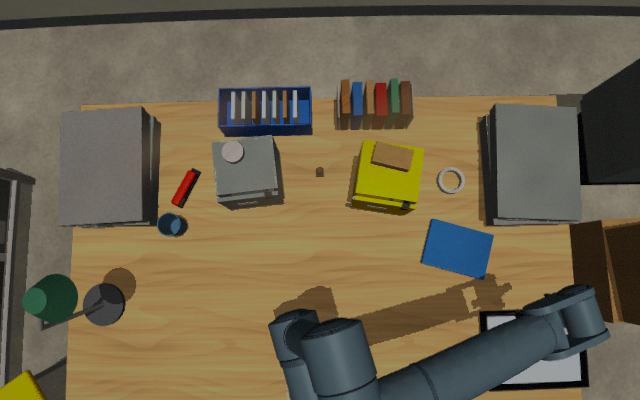

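Yellow cupboard is on the right (top image ~(388,175)), with its door along row ~207 and the black mark near (406,206). Grey is on the left at ~(245,170), and the stamp is between them at (320,172).

```bash
cat > m.py <<'E'
from h import *
import sys
def load(f): return dict(np.load('pics/'+f+'.npz'))
def yel(d):
    i=d['img'].astype(int); return (i[...,0]>90)&(i[...,1]>80)&(i[...,2]<60)&(i[...,0]-i[...,2]>80)
if __name__=='__main__':
  for f in('top0','scene0'):
    d=load(f);W=pts(d);m=yel(d);Z=W[...,2]
    for nm,lo,hi in(('top',.216,.228),('door',.205,.2155)):
        s=m&(Z>lo)&(Z<hi)&(np.abs(W[...,1])<.45)&(W[...,0]>.35)
        P=W[s][:,:2].astype(np.float32)
        if len(P)<5: continue
        r=cv2.minAreaRect(P);print(f,nm,len(P),r,np.median(Z[s]));print(cv2.boxPoints(r).round(4).tolist())
    if f=='top0':
        i=d['img'].astype(int);k=(i.sum(2)<110)&(Z>.2)&(Z<.225)
        k[:,:395]=0;k[:,415:]=0;k[:195]=0;k[215:]=0
        print('mark',k.sum(),np.nanmean(W[k],0),W[k].min(0),W[k].max(0))
  I=cv2.resize(load('top0')['img'][130:220,340:430,::-1],None,fx=6,fy=6,interpolation=0);cv2.imwrite('pics/crop.png',I)
E
python3 m.py
```

```text
top0 top 2333 ((0.6620621085166931, -0.20747792720794678), (0.17871272563934326, 0.18085002899169922), 79.84830474853516) 0.22036228397765897
[[0.5572999715805054, -0.27950000762939453], [0.7353000044822693, -0.31139999628067017], [0.7667999863624573, -0.1354999989271164], [0.5888000130653381, -0.10360000282526016]]
top0 door 277 ((0.6616002321243286, -0.20749810338020325), (0.1789991408586502, 0.1792009174823761), 79.80848693847656) 0.21324622389300923
[[0.5576000213623047, -0.27970001101493835], [0.734000027179718, -0.31139999628067017], [0.7656000256538391, -0.13529999554157257], [0.5892000198364258, -0.10360000282526016]]
mark 3 [ 0.56787666 -0.24825815  0.20723284] [ 0.56419967 -0.25613208  0.20241998] [ 0.57466939 -0.240239    0.21369492]
scene0 top 1670 ((0.6623238325119019, -0.20663900673389435), (0.18437007069587708, 0.177830308675766), 80.62610626220703) 0.2200888098674143
[[0.5595999956130981, -0.2831000089645386], [0.7350000143051147, -0.31209999322891235], [0.7651000022888184, -0.13019999861717224], [0.5896000266075134, -0.10119999945163727]]
scene0 door 321 ((0.6619376540184021, -0.20877867937088013), (0.1836303323507309, 0.1797274798154831), 80.66938018798828) 0.2133485506413098
[[0.5583999752998352, -0.2847999930381775], [0.7357000112533569, -0.3138999938964844], [0.765500009059906, -0.13269999623298645], [0.588100016117096, -0.10360000282526016]]
```

View pics/crop.png

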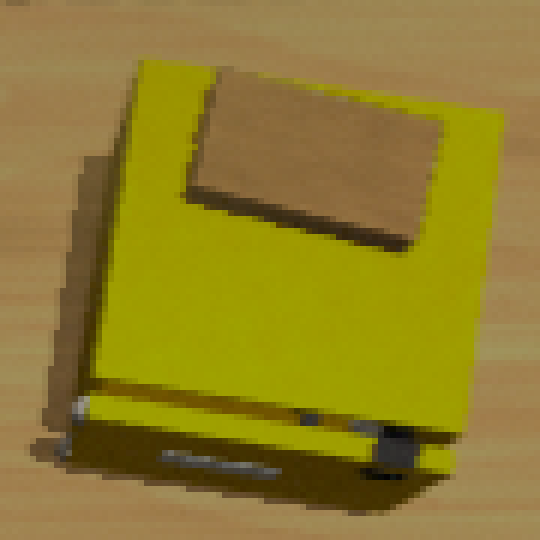

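The door is shut, with the mark over its top edge. From the fit: yaw ≈ −0.175, hinge ≈ (0.595,−0.105) and mark ≈ (0.563,−0.251). I'll move to a standoff in front of the mark with the fingers shut.

{"api": "servo_tool", "payload": {"increments": [{"tx": 1.65, "ty": 2.46, "roll": -0.0445, "claw": 1}, {"tx": 1.65, "ty": 2.46, "roll": -0.0445, "claw": 1}, {"tx": 1.65, "ty": 2.46, "roll": -0.0445, "claw": 1}, {"tx": 1.65, "ty": 2.46, "roll": -0.0445, "claw": 1}, {"tx": 1.65, "ty": 2.46, "roll": -0.0445, "claw": 1}, {"tx": 1.65, "ty": 2.46, "roll": -0.0445, "claw": 1}, {"tx": 1.65, "ty": 2.46, "roll": -0.0445, "claw": 1}, {"tx": 1.65, "ty": 2.46, "roll": -0.0445, "claw": 1}, {"tx": 1.65, "ty": 2.46, "roll": -0.0445, "claw": 1}, {"tx": 1.65, "ty": 2.46, "roll": -0.0445, "claw": 1}, {"tx": 1.65, "ty": 2.46, "roll": -0.0445, "claw": 1}, {"tx": 1.65, "ty": 2.46, "roll": -0.0445, "claw": 1}, {"tx": 1.65, "ty": 2.46, "roll": -0.0445, "claw": 1}, {"tx": 1.65, "ty": 2.46, "roll": -0.0445, "claw": 1}, {"tz": -2, "claw": 1}, {"tz": -2, "claw": 1}, {"tz": -2, "claw": 1}, {"claw": 1}, {"claw": 1}, {"claw": 1}]}}

```text
schema error: expected keys tx, ty, tz, roll, claw
```

{"api": "servo_tool", "payload": {"increments": [{"tx": 1.65, "ty": 2.46, "tz": 0, "roll": -0.0445, "claw": 1}, {"tx": 1.65, "ty": 2.46, "tz": 0, "roll": -0.0445, "claw": 1}, {"tx": 1.65, "ty": 2.46, "tz": 0, "roll": -0.0445, "claw": 1}, {"tx": 1.65, "ty": 2.46, "tz": 0, "roll": -0.0445, "claw": 1}, {"tx": 1.65, "ty": 2.46, "tz": 0, "roll": -0.0445, "claw": 1}, {"tx": 1.65, "ty": 2.46, "tz": 0, "roll": -0.0445, "claw": 1}, {"tx": 1.65, "ty": 2.46, "tz": 0, "roll": -0.0445, "claw": 1}, {"tx": 1.65, "ty": 2.46, "tz": 0, "roll": -0.0445, "claw": 1}, {"tx": 1.65, "ty": 2.46, "tz": 0, "roll": -0.0445, "claw": 1}, {"tx": 1.65, "ty": 2.46, "tz": 0, "roll": -0.0445, "claw": 1}, {"tx": 1.65, "ty": 2.46, "tz": 0, "roll": -0.0445, "claw": 1}, {"tx": 1.65, "ty": 2.46, "tz": 0, "roll": -0.0445, "claw": 1}, {"tx": 1.65, "ty": 2.46, "tz": 0, "roll": -0.0445, "claw": 1}, {"tx": 1.65, "ty": 2.46, "tz": 0, "roll": -0.0445, "claw": 1}, {"tx": 0, "ty": 0, "tz": -2, "roll": 0, "claw": 1}, {"tx": 0, "ty": 0, "tz": -2, "roll": 0, "claw": 1}, {"tx": 0, "ty": 0, "tz": -2, "roll": 0, "claw": 1}, {"tx": 0, "ty": 0, "tz": 0, "roll": 0, "claw": 1}, {"tx": 0, "ty": 0, "tz": 0, "roll": 0, "claw": 1}, {"tx": 0, "ty": 0, "tz": 0, "roll": 0, "claw": 1}]}}

```text
t: 1.77
eef_pos: [0.5122, -0.2422, 0.1723]
tcp_rot: [3.141, -0.001, -0.176]
ft_force: [0.6, 0.4, 0.1]
gripper_width: 0.0002
gripper_force: 0.0
```

{"api": "servo_tool", "payload": {"increments": [{"tx": 0.84, "ty": -0.15, "tz": 0, "roll": 0, "claw": 1}, {"tx": 0.84, "ty": -0.15, "tz": 0, "roll": 0, "claw": 1}, {"tx": 0.84, "ty": -0.15, "tz": 0, "roll": 0, "claw": 1}, {"tx": 0.84, "ty": -0.15, "tz": 0, "roll": 0, "claw": 1}, {"tx": 0, "ty": 0, "tz": 0, "roll": 0, "claw": 1}, {"tx": 0, "ty": 0, "tz": 0, "roll": 0, "claw": 1}]}}

```text
t: 2.27
eef_pos: [0.546, -0.2479, 0.1713]
tcp_rot: [3.142, 0.0, -0.176]
ft_force: [-0.1, 1.0, -0.4]
gripper_width: 0.0002
gripper_force: 0.0
```

{"api": "servo_tool", "payload": {"increments": [{"tx": 0.2, "ty": -0.035, "tz": 0, "roll": 0, "claw": 1}, {"tx": 0.2, "ty": -0.035, "tz": 0, "roll": 0, "claw": 1}, {"tx": 0.2, "ty": -0.035, "tz": 0, "roll": 0, "claw": 1}, {"tx": 0.1, "ty": -0.02, "tz": 0, "roll": 0, "claw": 1}, {"tx": 0, "ty": 0, "tz": 0, "roll": 0, "claw": 1}, {"tx": 0, "ty": 0, "tz": 0, "roll": 0, "claw": 1}]}}

```text
t: 2.77
eef_pos: [0.552, -0.2489, 0.1712]
tcp_rot: [-3.141, 0.001, -0.176]
ft_force: [-4.4, 0.9, 1.0]
gripper_width: 0.0002
gripper_force: 0.0
```

{"api": "servo_tool", "payload": {"increments": [{"tx": 0.1, "ty": -0.02, "tz": 0, "roll": 0, "claw": 1}, {"tx": 0.1, "ty": -0.02, "tz": 0, "roll": 0, "claw": 1}, {"tx": 0, "ty": 0, "tz": 0, "roll": 0, "claw": 1}, {"tx": 0, "ty": 0, "tz": 0, "roll": 0, "claw": 1}]}}

```text
t: 3.1
eef_pos: [0.5541, -0.2494, 0.1712]
tcp_rot: [-3.142, 0.001, -0.176]
ft_force: [-4.8, 0.3, 1.8]
gripper_width: -0.0003
gripper_force: 0.0
```

{"api": "servo_tool", "payload": {"increments": [{"tx": 0.1, "ty": -0.02, "tz": 0, "roll": 0, "claw": 1}, {"tx": 0.1, "ty": -0.02, "tz": 0, "roll": 0, "claw": 1}, {"tx": 0, "ty": 0, "tz": 0, "roll": 0, "claw": 1}, {"tx": 0, "ty": 0, "tz": 0, "roll": 0, "claw": 1}]}}

```text
t: 3.43
eef_pos: [0.5562, -0.2498, 0.1712]
tcp_rot: [-3.141, 0.001, -0.176]
ft_force: [-5.1, 1.1, 1.8]
gripper_width: 0.0001
gripper_force: 0.0
```

{"api": "servo_tool", "payload": {"increments": [{"tx": 0.1, "ty": -0.02, "tz": 0, "roll": 0, "claw": 1}, {"tx": 0, "ty": 0, "tz": 0, "roll": 0, "claw": 1}, {"tx": 0, "ty": 0, "tz": 0, "roll": 0, "claw": 1}]}}

```text
t: 3.68
eef_pos: [0.5562, -0.2498, 0.1711]
tcp_rot: [-3.141, 0.003, -0.176]
ft_force: [-9.9, 1.4, 4.2]
gripper_width: 0.0001
gripper_force: 0.0
```

That's the stop (force jump), so I'll back off quickly past the door's swing.

{"api": "servo_tool", "payload": {"increments": [{"tx": -2, "ty": 0.35, "tz": 0, "roll": 0, "claw": 1}, {"tx": -3.5, "ty": 0.6, "tz": 0, "roll": 0, "claw": 1}, {"tx": -3.5, "ty": 0.6, "tz": 0, "roll": 0, "claw": 1}, {"tx": -3.5, "ty": 0.6, "tz": 0, "roll": 0, "claw": 1}, {"tx": -2.5, "ty": 0.4, "tz": 0, "roll": 0, "claw": 1}, {"tx": 0, "ty": 0, "tz": 2, "roll": 0, "claw": 1}, {"tx": 0, "ty": 0, "tz": 3, "roll": 0, "claw": 1}, {"tx": 0, "ty": 0, "tz": 3, "roll": 0, "claw": 1}, {"tx": 0, "ty": 0, "tz": 3, "roll": 0, "claw": 1}, {"tx": 0, "ty": 0, "tz": 0, "roll": 0, "claw": 1}, {"tx": 0, "ty": 0, "tz": 0, "roll": 0, "claw": 1}, {"tx": 0, "ty": 0, "tz": 0, "roll": 0, "claw": 1}, {"tx": 0, "ty": 0, "tz": 0, "roll": 0, "claw": 1}, {"tx": 0, "ty": 0, "tz": 0, "roll": 0, "claw": 1}, {"tx": 0, "ty": 0, "tz": 0, "roll": 0, "claw": 1}, {"tx": 0, "ty": 0, "tz": 0, "roll": 0, "claw": 1}]}}

```text
t: 5.02
eef_pos: [0.4073, -0.2243, 0.2804]
tcp_rot: [-3.141, 0.001, -0.176]
ft_force: [0.8, 0.3, -0.1]
gripper_width: -0.0002
gripper_force: 0.0
```

Run:
```python
from h import *
from m import yel
for n in('top','scene'):
    d=shot(n,n+'1');W=pts(d);s=yel(d)&(W[...,2]>.2)&(W[...,2]<.2165)&(W[...,0]<.588)&(W[...,0]>.4)
    P=W[s][:,:2].astype(np.float32);print(n,len(P));
    if len(P)>5: print(cv2.boxPoints(cv2.minAreaRect(P)).round(4).tolist())
a=cv2.imread('pics/top1.png')[120:260,290:500];b=cv2.imread('pics/scene1.png')[60:200,240:450]
cv2.imwrite('pics/c1.png',cv2.resize(np.hstack([a,b]),None,fx=1.9,fy=1.9))
```

```text
top 227
[[0.4848000109195709, -0.24490000307559967], [0.5634999871253967, -0.3025999963283539], [0.6651999950408936, -0.16380000114440918], [0.5864999890327454, -0.10610000044107437]]
scene 175
[[0.48649999499320984, -0.24650000035762787], [0.5778999924659729, -0.2818000018596649], [0.6391000151634216, -0.12349999696016312], [0.5476999878883362, -0.08820000290870667]]
```

View pics/c1.png

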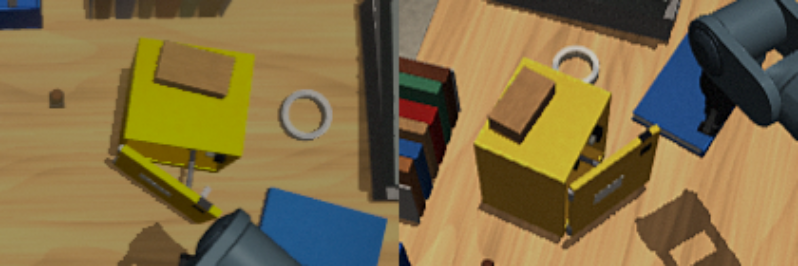

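The door is ajar at about 0.46 rad: its free edge is near crop (205,205), and nothing is touching it. Next I'll work out the entry point and the push arc.

Run:
```python
from h import *
H=np.array([.595,-.105])
def C(th,g): 
    f=-1.746-th; return H+.14*np.array([np.cos(f),np.sin(f)])-g*np.array([np.cos(f-np.pi/2),np.sin(f-np.pi/2)])
p=C(.46,.032);print(p);L=p
for th in (.46,.6,.75,.9,1.05,1.2,1.35,1.5):
    c=C(th,.017);print(th,c.round(4),((c-L)*100).round(2));L=c
print(env.read_state()['qpos'])
```

```text
[ 0.53769062 -0.23668005]
0.46 [ 0.5256 -0.2278] [-1.21  0.89]
0.6 [ 0.5092 -0.2169] [-1.65  1.09]
0.75 [ 0.4934 -0.2028] [-1.58  1.41]
0.9 [ 0.4799 -0.1865] [-1.35  1.63]
1.05 [ 0.469  -0.1684] [-1.09  1.81]
1.2 [ 0.461  -0.1489] [-0.81  1.95]
1.35 [ 0.4559 -0.1284] [-0.51  2.05]
1.5 [ 0.454  -0.1073] [-0.19  2.1 ]
[-7.48123101e-01 -2.46292322e-01  1.95830915e+00  4.87969142e-05
  1.43033655e+00  9.98829524e-01]
```

{"api": "servo_tool", "payload": {"increments": [{"tx": 2.2, "ty": -0.2, "tz": 0, "roll": -0.08, "claw": 1}, {"tx": 2.2, "ty": -0.2, "tz": 0, "roll": -0.08, "claw": 1}, {"tx": 2.2, "ty": -0.2, "tz": 0, "roll": -0.08, "claw": 1}, {"tx": 2.2, "ty": -0.2, "tz": 0, "roll": -0.08, "claw": 1}, {"tx": 2.2, "ty": -0.2, "tz": 0, "roll": -0.08, "claw": 1}, {"tx": 2.1, "ty": -0.3, "tz": 0, "roll": -0.06, "claw": 1}, {"tx": 0, "ty": 0, "tz": 0, "roll": 0, "claw": 1}, {"tx": 0, "ty": 0, "tz": 0, "roll": 0, "claw": 1}]}}

```text
t: 5.78
eef_pos: [0.5388, -0.2375, 0.2806]
tcp_rot: [3.141, 0.001, -0.635]
ft_force: [0.3, -0.2, -0.8]
gripper_width: 0.0002
gripper_force: 0.0
```

{"api": "servo_tool", "payload": {"increments": [{"tx": 0, "ty": 0, "tz": -2.5, "roll": 0, "claw": 1}, {"tx": 0, "ty": 0, "tz": -2.5, "roll": 0, "claw": 1}, {"tx": 0, "ty": 0, "tz": -2.5, "roll": 0, "claw": 1}, {"tx": 0, "ty": 0, "tz": -2.0, "roll": 0, "claw": 1}, {"tx": 0, "ty": 0, "tz": -1.7, "roll": 0, "claw": 1}, {"tx": 0, "ty": 0, "tz": 0, "roll": 0, "claw": 1}, {"tx": 0, "ty": 0, "tz": 0, "roll": 0, "claw": 1}]}}

```text
t: 6.37
eef_pos: [0.5374, -0.2372, 0.1688]
tcp_rot: [3.141, 0.002, -0.636]
ft_force: [-0.6, -0.0, 0.7]
gripper_width: 0.0
gripper_force: 0.0
```

No contact on the way down. Now the slow push along the arc.

{"api": "servo_tool", "payload": {"increments": [{"tx": -0.4, "ty": 0.3, "tz": 0, "roll": 0, "claw": 1}, {"tx": -0.4, "ty": 0.3, "tz": 0, "roll": 0, "claw": 1}, {"tx": -0.4, "ty": 0.3, "tz": 0, "roll": 0, "claw": 1}, {"tx": -0.41, "ty": 0.27, "tz": 0, "roll": -0.035, "claw": 1}, {"tx": -0.41, "ty": 0.27, "tz": 0, "roll": -0.035, "claw": 1}, {"tx": -0.41, "ty": 0.27, "tz": 0, "roll": -0.035, "claw": 1}, {"tx": -0.41, "ty": 0.27, "tz": 0, "roll": -0.035, "claw": 1}, {"tx": -0.4, "ty": 0.35, "tz": 0, "roll": -0.035, "claw": 1}, {"tx": -0.4, "ty": 0.35, "tz": 0, "roll": -0.035, "claw": 1}, {"tx": -0.4, "ty": 0.35, "tz": 0, "roll": -0.035, "claw": 1}, {"tx": -0.4, "ty": 0.35, "tz": 0, "roll": -0.035, "claw": 1}, {"tx": -0.34, "ty": 0.41, "tz": 0, "roll": -0.035, "claw": 1}, {"tx": -0.34, "ty": 0.41, "tz": 0, "roll": -0.035, "claw": 1}, {"tx": -0.34, "ty": 0.41, "tz": 0, "roll": -0.035, "claw": 1}, {"tx": -0.34, "ty": 0.41, "tz": 0, "roll": -0.035, "claw": 1}]}}

```text
t: 7.62
eef_pos: [0.4804, -0.1872, 0.1704]
tcp_rot: [-3.141, -0.002, -1.058]
ft_force: [0.3, -0.5, -0.8]
gripper_width: 0.0002
gripper_force: 0.0
```

{"api": "servo_tool", "payload": {"increments": [{"tx": -0.27, "ty": 0.45, "tz": 0, "roll": 0, "claw": 1}, {"tx": -0.27, "ty": 0.45, "tz": 0, "roll": 0, "claw": 1}, {"tx": -0.27, "ty": 0.45, "tz": 0, "roll": 0, "claw": 1}, {"tx": -0.27, "ty": 0.45, "tz": 0, "roll": 0, "claw": 1}, {"tx": -0.2, "ty": 0.49, "tz": 0, "roll": 0, "claw": 1}, {"tx": -0.2, "ty": 0.49, "tz": 0, "roll": 0, "claw": 1}, {"tx": -0.2, "ty": 0.49, "tz": 0, "roll": 0, "claw": 1}, {"tx": -0.2, "ty": 0.49, "tz": 0, "roll": 0, "claw": 1}, {"tx": -0.13, "ty": 0.51, "tz": 0, "roll": 0, "claw": 1}, {"tx": -0.13, "ty": 0.51, "tz": 0, "roll": 0, "claw": 1}, {"tx": -0.13, "ty": 0.51, "tz": 0, "roll": 0, "claw": 1}, {"tx": -0.13, "ty": 0.51, "tz": 0, "roll": 0, "claw": 1}, {"tx": -0.05, "ty": 0.45, "tz": 0, "roll": 0, "claw": 1}, {"tx": -0.05, "ty": 0.4, "tz": 0, "roll": 0, "claw": 1}, {"tx": -0.05, "ty": 0.3, "tz": 0, "roll": 0, "claw": 1}, {"tx": -0.05, "ty": 0.2, "tz": 0, "roll": 0, "claw": 1}, {"tx": 0, "ty": 0, "tz": 0, "roll": 0, "claw": 1}, {"tx": 0, "ty": 0, "tz": 0, "roll": 0, "claw": 1}, {"tx": 0, "ty": 0, "tz": 0, "roll": 0, "claw": 1}]}}

```text
t: 9.2
eef_pos: [0.4543, -0.1159, 0.1691]
tcp_rot: [3.141, 0.0, -1.056]
ft_force: [-0.5, 0.2, 0.0]
gripper_width: -0.0
gripper_force: 0.0
```

Come away to the right (−y), up, then back, and look.

{"api": "servo_tool", "payload": {"increments": [{"tx": 0, "ty": -1, "tz": 0, "roll": 0, "claw": 1}, {"tx": 0, "ty": -2, "tz": 0, "roll": 0, "claw": 1}, {"tx": 0, "ty": -2, "tz": 0, "roll": 0, "claw": 1}, {"tx": 0, "ty": 0, "tz": 2, "roll": 0, "claw": 1}, {"tx": 0, "ty": 0, "tz": 3, "roll": 0, "claw": 1}, {"tx": 0, "ty": 0, "tz": 3, "roll": 0, "claw": 1}, {"tx": -1, "ty": -3, "tz": 2, "roll": 0, "claw": 1}, {"tx": -1, "ty": -3, "tz": 0, "roll": 0, "claw": 1}, {"tx": -1, "ty": -3, "tz": 0, "roll": 0, "claw": 1}, {"tx": -1, "ty": -3, "tz": 0, "roll": 0, "claw": 1}, {"tx": -1, "ty": -3, "tz": 0, "roll": 0, "claw": 1}, {"tx": -1, "ty": -3, "tz": 0, "roll": 0, "claw": 1}, {"tx": 0, "ty": 0, "tz": 0, "roll": 0, "claw": 1}, {"tx": 0, "ty": 0, "tz": 0, "roll": 0, "claw": 1}, {"tx": 0, "ty": 0, "tz": 0, "roll": 0, "claw": 1}, {"tx": 0, "ty": 0, "tz": 0, "roll": 0, "claw": 1}]}}

```text
t: 10.53
eef_pos: [0.3946, -0.3452, 0.2692]
tcp_rot: [-3.141, 0.0, -1.055]
ft_force: [-0.1, -0.5, -0.6]
gripper_width: 0.0001
gripper_force: 0.0
```

Run:
```python
from h import *
from m import yel
d=shot('top','top2');W=pts(d);s=yel(d)&(W[...,2]>.2)&(W[...,2]<.2165)&(W[...,0]<.57)&(W[...,0]>.35)
P=W[s][:,:2].astype(np.float32);print(len(P))
vx,vy,x0,y0=cv2.fitLine(P,cv2.DIST_L2,0,.01,.01).ravel()
a=np.arctan2(vy,vx);print('theta',(-1.746-a)%np.pi, P.min(0),P.max(0))
shot('scene','scene2')
```

```text
184
theta 1.5174713 [ 0.42069334 -0.10580035] [ 0.5699593  -0.07878337]
```

View pics/scene2.png

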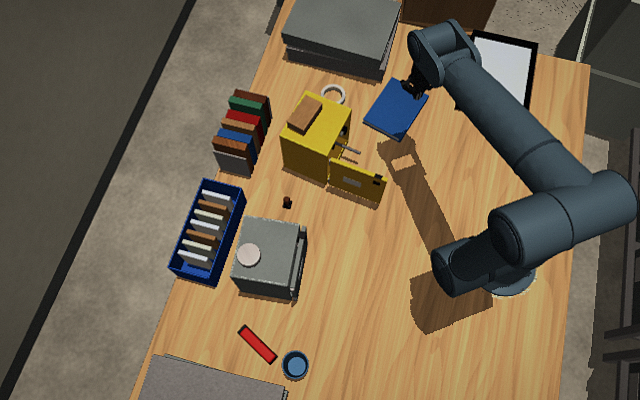

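The yellow door stands at about 1.52 rad, its free edge near (382,190). The grey cupboard is shut at (270,258), the loose things haven't moved, and the hand is clear.

```bash
python3 -c "
from workcell import env
print(env.close_job())"
```

```text
the job is handed in; nothing more can be done
None
```

The yellow door was pressed, sprang ajar, and now stands open at about 1.52 rad; in the last picture the grey door is shut, everything else is in place and the hand is clear. I handed the job in, and it gave no verdict.

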